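# Catch the tube shuttle on the sloping transfer rail

### The arm

A 6-joint arm with a two-finger parallel gripper is mounted at the origin on the work surface. World frame = base frame: x ahead of the robot, y to its left, z up, the work surface at z = 0. Lengths are in m, angles in degrees, forces in N, time in s.
With the tool pointing down it reaches from about 0.3 to 0.75 m from the base axis. Payload 8.5 kg.
Tool frame: the origin (TCP) lies midway between the tips of the shut fingers; the grasp point (between the pads) lies 19 mm behind it (env.grasp_offset is the distance from the TCP to the grasp point, in m); z points along the fingers, y is the line along which they close (so a half turn about z gives the same grasp; the last joint's range is limited). The gripper opens to 85 mm and grips with 20 to 120 N. Pads are 22 mm wide; open, the fingers measure 114 mm over their backs; the gripper's body (76 mm by 85 mm) begins 54 mm behind the grasp point. The pads swing forward as they close: fully open they stand 13 mm farther back than shut.
Start: joints at [-86.362, 21.807, 74.336, -0, 83.858, -12.336], TCP at [0.151, -0.529, 0.231] pointing down, gripper open.
Joint ranges: [-178.18, 178.18], [-50.72, 133.34], [12.68, 142.11], [-81.47, 261.47], [9.98, 163.14], [-165.26, 165.26]. Speed limits (degrees/s): [136.94, 136.94, 180, 180, 180, 180].

### API

Orientations are given as a 3x3 rotation matrix whose columns are the frame's x, y, z axes.
In Python, from rig import env gives the robot as it stands.
- The arm moves only by the tool servo_tool, never from a script. Its argument "deltas" is text: rows parted by semicolons, each of 7 numbers parted by spaces: the opening, from 0 (shut) to 1 (fully open), then the shift along the tool's x, y, z in mm, then the turn, a rotation vector about the tool's x, y, z in rad. A call has 1 to 8 rows; each row shifts and turns the commanded pose from where the row before left it, along the tool's axes as they then stand; what a row does not reach is not made up. A row lasts 1/12 s, in which the tool goes at most 41.7 mm and 7.16 degrees, less where a joint would pass 70% of its speed; a pose out of reach is approached as far as the arm can. A call is refused whole if a number of a shift passes 41.7 or a number of a turn 0.125, either way. A call with a gripper value outside its range is refused whole. The fingers move at their own pace and stop on an object; "newtons" is the grip in N (left out, the last holds). Time passes only in rows, so rows that do not move let the fingers close. It gives the time, the measured TCP pose, the force, the opening and the grip force at its end, in the units of the state.
- env.observe(): the state, without advancing time (a new reading comes with each control period).
- env.get_image(name): name is "scene" or "side" or "wrist"; returns a dict with "img" (384x512x3 uint8, red, green, blue), "depth" (384x512 float32, m along the optical axis (not along the pixel's ray), 0 where there is no reading), "camera_matrix" (3x3 intrinsics, pixels), "world_to_cam" (4x4, takes a point from world to camera coordinates). Camera axes: x right, y down, z forward; pixel columns grow to the right and rows downward; lengths in m; the calibration is good to about 2 mm. A picture is of the moment at which its call begins.
- env.close_job(): hands the job in; it is judged then, once.
Trained networks look in a picture, given as the dict that the camera call returned (one of the last four; its "shot" number tells which), for a name from the list of things; names that differ only in an ending like _2 or _b are one class to them, and where a whole thing is asked for, a point or a joint stands for the part that bears it (a point fixed in the world has none). Each returns a list of dicts, best first, with "conf" (0 to 1); they miss things now and then, are a little off and sometimes report something else, mostly with a low value. They report only what shows in the picture. A call takes as long as a camera call.
- env.spot_in(name, picture): "bbox" ([centre column, centre row, width, height] in pixels, round what is visible of it).
- env.spot_point(name, picture): "uv" ([column, row] in pixels: a listed point, or the origin of a listed thing).
The state is a dict: "time_s": time; "q": joint angles; "qvel": joint speeds; "joint_efforts": joint torques, N m; "position": TCP position; "tool_rot": TCP orientation; "ft_force": force on the tool from outside, world axes, zero at the start; "wrist_torque": the same for the moment, N m; "grip_width": finger opening in m; "gripper_force": force on a finger pad.
Only numpy, scipy, OpenCV 4.12 (cv2) and the standard library are available. Lean on these libraries where they do the work, as an engineer would, in place of code of your own. Each camera call takes 0.05 s, during which the arm holds its last target. There are 200 camera calls.

### The job

Unhook the latch at the upper end of the transfer rail, so that the shuttle with the blood tubes rolls off down the rail on its own. Let it run freely until it is half of its way down, get ahead of it meanwhile, and catch it softly with the fingertips against its sprung push plate, so that the spring buffer is hardly driven in and the tubes get no jolt, and bring it to a standstill while it is still clearly short of the lower stop; hold it there about a second, then ease it slowly down against the stop and leave it there at rest. Leave the tube racks, the code reader and the label roll around the rail where they are.

Things in the scene. Friction and masses are not known exactly. Their poses are not given: they have to be found in the camera images.
- lane: transfer rail, a fixed stand 690 mm long: aluminium profile with two round steel rails 90 mm apart, sloping 0.050 rad. Origin on the table under the rail's middle; x runs level along it, downhill; y across (-y: the side facing the robot), z up. Rail tops 62 mm above the table at x = 0, 0.050 mm lower per mm of x. Cross blocks at both ends, 110 mm wide, 30 mm above the rail tops
- shuttle (a joint): travel of the shuttle down the rail in m: 0 hanging on the latch, 0.430 against the lower stop. Nominal mass 1.6 kg (with its load 1.25 to 2.2), braked wheels: viscous drag 2.9 N s/m, friction 0.05 N. Let go, it gathers speed with a time constant of 0.4 to 0.75 s to 0.19 to 0.34 m/s and is at the stop, where it would slam, in 2 to 2.7 s. To hold it takes 0.6 to 1 N
- buffer (a joint): how far the shuttle's spring buffer (the push plate on its two sprung guide rods) is driven in towards the tubes, in m: 0 when nothing touches it, up to 0.025. Nominal spring 800 N/m, damping 6 N s/m: merely holding the shuttle on the slope drives it in by about 1 mm. Up to 5 mm (about 4 N) is a soft catch; more jolts the tubes
- push_plate (a point): middle of the front (downhill) face of the shuttle's push plate, which moves with the buffer: flat upright rubber-faced steel plate, 90 mm wide, 10 mm thick, from 42 to 125 mm above the rail tops, the point 80 mm above them. Axes: x downhill along the rail, y across, z up. It starts 106 mm uphill of the lane's origin
- tube_tops (a point): middle of the tops of the blood tubes in the black rack on the shuttle's deck, 150 mm above the rail tops. Tubes and rack are 112 mm long and 88 mm wide and begin 70 mm behind the push plate's front face. The shuttle is a four-wheeled aluminium carriage, 190 mm long, 96 mm wide; it cannot leave the rails. Axes as for push_plate
- lower_stop (a point): middle of the face of the rubber buffer at the lower end of the rail (lane x = 320 mm), 20 mm above the rail tops. It meets the front edge of the shuttle's deck, below the push plate, so fingertips held 60 mm or more above the rail tops clear it and its block
- latch (a joint): angle of the hook latch about its upright pivot, in rad: 0 closed, growing to 0.95 as its knob is pushed away from the robot's side, along the lane's +y. It lets the shuttle go at about 0.3 to 0.5; opened beyond 0.6 it is well clear. It stays where it is left (friction, about 1 N at the knob)
- latch_knob (a point): middle of the latch's upright black knob, 22 mm across and 67 mm high (113 to 180 mm above the table, the point at 160), on a flat bar 101 to 109 mm above the table. Closed, it is at lane x = -322, y = -102 mm; the pivot is at lane x = -264, y = -72 mm. Pushed by 42 mm along the lane's +y it stands at about 0.65 rad. The hook lies 101 to 111 mm above the table
- red_rack: bystander: black tube rack, 170 x 90 x 24 mm, with red-capped blood tubes 106 mm high; loose; origin under its centre; it stays where it is
- yellow_rack: bystander: white tube rack, 130 x 110 x 24 mm, with yellow-capped tubes 106 mm high; loose; origin under its centre; it stays where it is
- purple_rack: bystander: black tube rack, 110 x 90 x 24 mm, with purple-capped tubes 106 mm high; loose, between the robot and the rail; origin under its centre; it stays where it is
- scanner: bystander: hand-held code reader lying on the table, about 170 x 32 x 27 mm; loose; origin under its head; it stays where it is
- label_roll: bystander: roll of white labels lying flat, 76 mm across, 40 mm high; loose; origin under its centre; it stays where it is

How it is judged:
By the outcome, as a careful person would: the job done as asked, in the order asked, and still so for the second after the job is handed in, with the robot touching nothing.
It also fails if it takes over 35 s, if anything falls off the work surface, if the arm or the gripper's body presses on something with over 40 N, if the wrist force passes 120 N, or if a joint passes its speed limit or range.

## Working session

There is one attempt and no reset: what is moved stays moved. The work goes in short steps, Python scripts to look and compute and a tool call to move; the robot and the scene stay as the last step left them, time stands still between calls to the robot, and variables do not carry over. Pictures are saved under pics/ and viewed, at most 10 in all, crops included, and the job is handed in when it is done.

Besides the shell and the picture viewer there is one more tool, called after "Request:" as name(argument=value, ...), one argument or row to a line, values as JSON. servo_tool: Moves the arm, as the interface text tells. Its arguments: {"type":"object","properties":{"deltas":{"type":"string"},"newtons":{"type":"number"}},"required":["deltas"]}

```bash
mkdir -p pics; ls
cat > h.py <<'E'
import numpy as np, cv2
from rig import env
def w(p,uv,r=2):
    u,v=int(round(uv[0])),int(round(uv[1]))
    d=p["depth"][max(v-r,0):v+r+1,max(u-r,0):u+r+1]; d=np.median(d[d>0])
    c=np.linalg.inv(p["camera_matrix"])@[uv[0],uv[1],1]*d
    return (np.linalg.inv(p["world_to_cam"])@[*c,1])[:3]
def px(p,X):
    c=(p["world_to_cam"]@[*X,1])[:3]; q=p["camera_matrix"]@c; return q[:2]/q[2]
def ray_z(p,uv,z):
    T=np.linalg.inv(p["world_to_cam"]); o=T[:3,3]; d=T[:3,:3]@(np.linalg.inv(p["camera_matrix"])@[uv[0],uv[1],1])
    return o+d*(z-o[2])/d[2]
E
python3 - <<'E'
from h import *
for n in ("scene","side"):
    p=env.get_image(n); cv2.imwrite(f"pics/{n}0.png",p["img"][:,:,::-1])
    T=np.linalg.inv(p["world_to_cam"]);print(n,T[:3,3].round(3),T[:3,2].round(2))
    for k in ("lane","push_plate","tube_tops","lower_stop","latch_knob","red_rack","yellow_rack","purple_rack","scanner","label_roll"):
        for r in env.spot_point(k,p)[:2]:
            print(k,np.round(r["uv"],1),round(r["conf"],2),w(p,r["uv"]).round(3))
s=env.observe();print(s["time_s"],s["tool_rot"],s["grip_width"],s["ft_force"])
E
```

```text
pics
scene [ 1.412 -0.106  1.173] [-0.64  0.07 -0.77]
lane [254.1 228.9] 0.86 [ 0.601 -0.021  0.049]
push_plate [287.9 203.8] 0.71 [0.481 0.097 0.003]
push_plate [299.7 298.4] 0.69 [0.823 0.08  0.03 ]
tube_tops [264.1 183. ] 0.69 [0.408 0.029 0.025]
lower_stop [143.  218.7] 0.88 [ 0.527 -0.344  0.035]
latch_knob [367.5 171.3] 0.76 [0.522 0.307 0.179]
red_rack [300.9 296.4] 0.77 [0.824 0.082 0.042]
yellow_rack [232.8 303.9] 0.83 [ 0.823 -0.097  0.028]
purple_rack [336.9 181.2] 0.51 [0.584 0.202 0.215]
scanner [183.2 179.4] 0.7 [ 0.366 -0.228  0.019]
label_roll [316.1 176. ] 0.83 [0.403 0.196 0.038]
side [0.349 0.862 0.955] [ 0.19 -0.71 -0.68]
lane [250.2 216.1] 0.98 [0.546 0.091 0.124]
push_plate [234.7 207. ] 0.95 [0.588 0.091 0.146]
tube_tops [213.3 215.6] 0.64 [0.609 0.193 0.211]
lower_stop [249.7 217. ] 0.71 [0.548 0.092 0.121]
lower_stop [282.1 138.6] 0.63 [ 0.549 -0.345  0.064]
latch_knob [239.1 277.3] 0.69 [0.511 0.319 0.174]
latch_knob [311.8 246.1] 0.3 [0.379 0.063 0.024]
red_rack [162.8 226.5] 0.81 [0.801 0.101 0.021]
yellow_rack [186.3 187.7] 0.88 [ 0.788 -0.055  0.036]
purple_rack [313.6 244.8] 0.91 [0.375 0.065 0.032]
scanner [334.7 185.8] 0.83 [ 0.348 -0.204  0.019]
label_roll [304.1 299.3] 0.77 [0.371 0.246 0.039]
1.1 [[ 9.61402513e-01  2.75145795e-01  1.18174045e-05]
 [ 2.75145795e-01 -9.61402513e-01 -1.77107408e-05]
 [ 6.48824653e-06  2.02786599e-05 -1.00000000e+00]] 0.08532440988180733 [ 0.13741209  0.51859652 -0.38425062]
```

View images.

View pics/scene0.png

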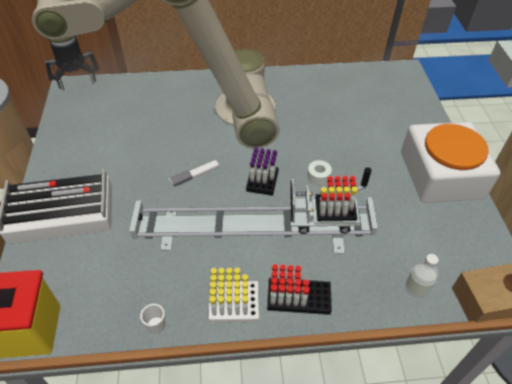

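View pics/side0.png

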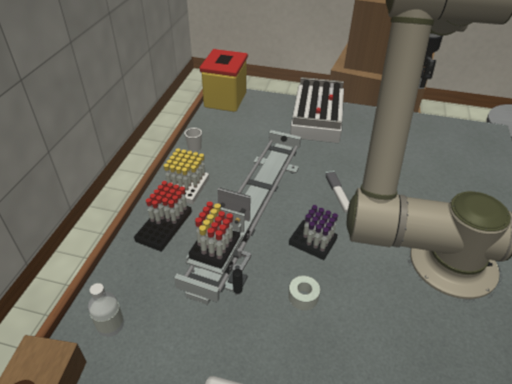

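```bash
cat > fit.py <<'E'
from h import *
from scipy.optimize import least_squares
M={"lane":(0,0,0),"push_plate":(-.106,0,.1473),"tube_tops":(-.232,0,.2236),"lower_stop":(.32,0,.066),"latch_knob":(-.322,-.102,.160)}
def L(th,P):
    c,s=np.cos(th[2]),np.sin(th[2]); return np.array([th[0]+c*P[0]-s*P[1],th[1]+s*P[0]+c*P[1],P[2]])
obs=[];clouds=[]
for n in ("scene","side"):
    p=env.get_image(n)
    for k in M:
        for r in env.spot_point(k,p)[:2]: obs.append((n,p,k,np.array(r["uv"]),r["conf"]))
    d=p["depth"]; v,u=np.nonzero(d>0)
    C=np.linalg.inv(p["camera_matrix"])@np.stack([u,v,np.ones_like(u)])*d[v,u]
    T=np.linalg.inv(p["world_to_cam"]); X=(T[:3,:3]@C).T+T[:3,3]; clouds.append(X)
g0=np.array([.57,-.02,-np.pi/2])
t=least_squares(lambda t:np.concatenate([(px(p,L(t,M[k]))-uv)*c for _,p,k,uv,c in obs]),g0,loss="cauchy",f_scale=2).x
print("fit",t.round(4))
for n,p,k,uv,c in obs: print(n,k,uv.round(),round(c,2),(px(p,L(t,M[k]))-uv).round(1))
for X in clouds:
    c,s=np.cos(t[2]),np.sin(t[2]); d=X[:,:2]-t[:2]
    l=np.c_[d@[c,s],d@[-s,c],X[:,2]]
    for a in (-.05,.05,.15,.25):
        m=(abs(l[:,0]-a)<.03)&(abs(l[:,2]-.062+.05*l[:,0])<.006)&(abs(l[:,1])<.09)
        y=l[m,1]; print("rails",a,m.sum(),[np.median(q).round(4) for q in (y[y<0],y[y>0]) if len(q)])
    m=(abs(l[:,2]-.109)<.006)&(l[:,0]<-.3)&(l[:,0]>-.4)&(abs(l[:,1])<.06); print("upblock",l[m,:2].min(0).round(4),l[m,:2].max(0).round(4),m.sum())
    m=(abs(l[:,2]-.0755)<.005)&(l[:,0]>.27)&(l[:,0]<.42)&(abs(l[:,1])<.08); print("loblock",np.percentile(l[m,:2],[3,97],axis=0).round(4).tolist(),m.sum())
    m=(l[:,2]>.13)&(l[:,2]<.178)&(abs(l[:,0]+.322)<.05)&(abs(l[:,1]+.102)<.03); print("knob",np.median(l[m],0).round(4),l[m].min(0).round(3),l[m].max(0).round(3),m.sum())
    m=(l[:,2]>.12)&(l[:,2]<.18)&(abs(l[:,0]+.11)<.025)&(abs(l[:,1])<.05); 
    if m.sum(): print("plate",np.median(l[m],0).round(4),np.percentile(l[m],[2,98],axis=0).round(3).tolist(),m.sum())
    m=(l[:,2]>.08)&(l[:,2]<.24)&(abs(l[:,1])<.3)&(abs(l[:,0])<.5)&(abs(l[:,1])>.055)&(X[:,0]>.3)
    for nm,mm in (("near",m&(l[:,1]<0)),("far",m&(l[:,1]>0))):
        q=l[mm]; print(nm,len(q), q.min(0).round(3) if len(q) else "", q.max(0).round(3) if len(q) else "")
E
python3 fit.py
```

```text
fit [ 0.5759 -0.0257 -1.6713]
scene lane [337. 183.] 0.67 [-85.5  48.8]
scene lane [253. 231.] 0.56 [-1.2  0.4]
scene push_plate [288. 202.] 0.52 [ 2.1 -1.5]
scene tube_tops [338. 182.] 0.74 [2.3 1.2]
scene lower_stop [141. 216.] 0.66 [-0.1  1.2]
scene latch_knob [364. 172.] 0.55 [0.2 0.1]
side lane [251. 218.] 0.7 [-0.4 -1.9]
side push_plate [235. 204.] 0.93 [1.6 0.3]
side tube_tops [218. 218.] 0.61 [-2.8 -2. ]
side lower_stop [282. 135.] 0.62 [1.2 3.2]
side latch_knob [242. 277.] 0.78 [ 1.  -0.2]
rails -0.05 113 [np.float64(-0.0411), np.float64(0.0493)]
rails 0.05 140 [np.float64(-0.0418), np.float64(0.0481)]
rails 0.15 133 [np.float64(-0.0429), np.float64(0.0471)]
rails 0.25 121 [np.float64(-0.0442), np.float64(0.0469)]
upblock [-0.346  -0.0515] [-0.3307  0.0598] 167
loblock [[0.3203, -0.0516], [0.3439, 0.0515]] 195
knob [-0.3239 -0.0849  0.1548] [-0.336 -0.105  0.131] [-0.316 -0.078  0.178] 91
plate [-0.1126  0.033   0.151 ] [[-0.134, -0.035, 0.124], [-0.105, 0.048, 0.177]] 114
near 1118 [-0.336 -0.281  0.08 ] [ 0.5   -0.055  0.185]
far 2698 [-0.483  0.055  0.08 ] [0.5   0.3   0.181]
rails -0.05 51 [np.float64(-0.0433)]
rails 0.05 84 [np.float64(-0.0443), np.float64(0.0454)]
rails 0.15 67 [np.float64(-0.0449), np.float64(0.0456)]
rails 0.25 59 [np.float64(-0.0454), np.float64(0.0444)]
upblock [-0.3487 -0.05  ] [-0.3     0.0589] 278
loblock [[0.3188, -0.0528], [0.3432, 0.0502]] 104
knob [-0.3362 -0.0951  0.1577] [-0.341 -0.103  0.13 ] [-0.319 -0.083  0.178] 145
plate [-0.1166 -0.0008  0.1562] [[-0.13, -0.041, 0.126], [-0.113, 0.047, 0.179]] 474
near 1321 [-0.341 -0.282  0.08 ] [ 0.499 -0.055  0.182]
far 2453 [-0.489  0.055  0.08 ] [0.5   0.3   0.179]
```

```bash
cat >> h.py <<'E'
O=np.array([.5775,-.026]); TH=-1.675
d=np.array([np.cos(TH),np.sin(TH)]); n=np.array([-d[1],d[0]])
def l2w(x,y): return O+x*d+y*n
def w2l(P): P=np.asarray(P)[...,:2]-O; return np.stack([P@d,P@n],-1)
E
python3 - <<'E'
from h import *
s=env.observe(); R=s["tool_rot"].copy() if hasattr(s["tool_rot"],'copy') else np.array(s["tool_rot"]); R=np.array(R); P=np.array(s["position"])
Rt=np.c_[[-d[0],-d[1],0],[n[0],n[1],0],[0,0,-1]]
rv=cv2.Rodrigues(R.T@Rt)[0].ravel(); print("rotvec",rv.round(3), s["q"])
legs=[(np.r_[.40,-.2,.231],11),(np.r_[.44,.2,.231],11),(np.r_[l2w(-.325,-.145),.155],6)]
print([l[0].round(3) for l in legs], "d",d,"n",n)
k=0
for T,N in legs:
    st=(T-P)/N
    for i in range(N):
        print((R.T@st*1000).round(1), "rot" if k<10 else ""); 
        if k<10: R=R@cv2.Rodrigues(rv/10)[0]
        k+=1
    P=T
E
```

```text
rotvec [-0.    -0.    -1.188] [-8.63614636e+01  2.18071933e+01  7.43375031e+01  1.31736605e-03
  8.38578783e+01 -1.23345866e+01]
[array([ 0.4  , -0.2  ,  0.231]), array([0.44 , 0.2  , 0.231]), array([0.467, 0.312, 0.155])] d [-0.10401519 -0.99457571] n [ 0.99457571 -0.10401519]
[ 30.  -22.5   0. ] rot
[ 32.4 -18.8   0. ] rot
[ 34.4 -14.8   0. ] rot
[ 35.9 -10.6   0. ] rot
[36.9 -6.3  0. ] rot
[37.4 -1.9  0. ] rot
[37.4  2.6  0. ] rot
[36.8  7.   0. ] rot
[35.7 11.3  0. ] rot
[34.1 15.4  0. ] rot
[32.1 19.4  0. ] 
[36.5 -0.2 -0. ] 
[36.5 -0.2 -0. ] 
[36.5 -0.2 -0. ] 
[36.5 -0.2 -0. ] 
[36.5 -0.2 -0. ] 
[36.5 -0.2 -0. ] 
[36.5 -0.2 -0. ] 
[36.5 -0.2 -0. ] 
[36.5 -0.2 -0. ] 
[36.5 -0.2 -0. ] 
[36.5 -0.2 -0. ] 
[19.1  2.5 12.7] 
[19.1  2.5 12.7] 
[19.1  2.5 12.7] 
[19.1  2.5 12.7] 
[19.1  2.5 12.7] 
[19.1  2.5 12.7]
```

Request:
servo_tool(
  deltas="0 30 -22.5 0 0 0 -0.119; 0 32.4 -18.8 0 0 0 -0.119; 0 34.4 -14.8 0 0 0 -0.119; 0 35.9 -10.6 0 0 0 -0.119; 0 36.9 -6.3 0 0 0 -0.119; 0 37.4 -1.9 0 0 0 -0.119; 0 37.4 2.6 0 0 0 -0.119; 0 36.8 7 0 0 0 -0.119",
  newtons=40,
)

```text
time_s: 2.37
position: [0.3328, -0.2881, 0.2315]
tool_rot: [[0.328, 0.945, 0.0], [0.945, -0.328, -0.0], [-0.0, 0.0, -1.0]]
ft_force: [-0.3, -0.4, 0.2]
grip_width: 0.0002
gripper_force: 0.0
```

Request:
servo_tool(
  deltas="0 35.7 11.3 0 0 0 -0.119; 0 34 15.4 0 0 0 -0.119; 0 32 19.4 0 0 0 0; 0 36.5 0 0 0 0 0; 0 36.5 0 0 0 0 0; 0 36.5 0 0 0 0 0; 0 36.5 0 0 0 0 0; 0 36.5 0 0 0 0 0",
)

```text
time_s: 3.03
position: [0.4181, -0.0169, 0.2315]
tool_rot: [[0.102, 0.995, 0.001], [0.995, -0.102, -0.0], [-0.0, 0.001, -1.0]]
ft_force: [0.4, 0.0, -0.5]
grip_width: 0.0002
gripper_force: 0.0
```

Request:
servo_tool(
  deltas="0 36.5 0 0 0 0 0; 0 36.5 0 0 0 0 0; 0 36.5 0 0 0 0 0; 0 36.5 0 0 0 0 0; 0 25 0 0 0 0 0; 0 12 0 0 0 0 0; 0 0 0 0 0 0 0",
)

```text
time_s: 3.62
position: [0.4367, 0.1655, 0.2312]
tool_rot: [[0.099, 0.995, 0.0], [0.995, -0.099, 0.0], [0.0, -0.0, -1.0]]
ft_force: [-0.4, -0.2, -0.5]
grip_width: 0.0001
gripper_force: 0.0
```

Run:
```python
from h import *
s=env.observe();P=np.array(s["position"]);R=np.array(s["tool_rot"]);print(w2l(P)*1000,P)
print(R.T@(np.r_[l2w(-.327,-.145),.155]-P)*1000)
```

```text
[-175.85903794 -159.91509045] [0.43674435 0.16553873 0.23124582]
[151.02206886  15.74779749  76.31393342]
```

Request:
servo_tool(
  deltas="0 30 0 12 0 0 0; 0 30 4 14 0 0 0; 0 30 4 14 0 0 0; 0 30 4 14 0 0 0; 0 21 3.7 14 0 0 0; 0 10 0 8.3 0 0 0; 0 0 0 0 0 0 0",
)

```text
time_s: 4.2
position: [0.4674, 0.3123, 0.1531]
tool_rot: [[0.101, 0.995, -0.003], [0.995, -0.101, -0.001], [-0.002, -0.003, -1.0]]
ft_force: [0.5, 0.0, -0.6]
grip_width: -0.0003
gripper_force: 0.0
```

Run:
```python
from h import *
s=env.observe();P=np.array(s["position"]);print(w2l(P)*1000,P,s["time_s"])
for nme in("scene","side"):
    p=env.get_image(nme); c=p["img"]; q=px(p,[.5,.3,.15]).astype(int); y0=max(q[1]-70,0);x0=min(max(q[0]-90,0),512-180)
    a=c[y0:y0+140,x0:x0+180].copy()
    for L,col in (((-.322,-.102,.160),(255,0,0)),((*w2l(P),P[2]),(0,255,0)),((-.106,0,.147),(0,0,255))):
        u=px(p,np.r_[l2w(L[0],L[1]),L[2]])-[x0,y0]; cv2.circle(a,tuple(int(v) for v in u),1,col,-1)
    cv2.imwrite(f"pics/k_{nme}.png",cv2.resize(a,None,fx=4,fy=4)[:,:,::-1])
    dd=p["depth"]; v,u=np.nonzero(dd>0); C=np.linalg.inv(p["camera_matrix"])@np.stack([u,v,np.ones_like(u)])*dd[v,u]
    T=np.linalg.inv(p["world_to_cam"]); X=(T[:3,:3]@C).T+T[:3,3]; l=np.c_[w2l(X),X[:,2]]
    m=(l[:,2]>.12)&(l[:,2]<.178)&(abs(l[:,0]+.322)<.03)&(l[:,1]>-.122)&(l[:,1]<-.07)
    print(nme,m.sum(),l[m].min(0).round(4),l[m].max(0).round(4))
    np.save(f"ref_{nme}.npy",l)
```

```text
[-325.02880273 -144.69300216] [0.46739979 0.31231602 0.15310333] 4.2
scene 110 [-0.3375 -0.1045  0.1206] [-0.3144 -0.0803  0.1779]
side 184 [-0.3402 -0.1065  0.1207] [-0.3176 -0.0855  0.1779]
```

View pics/k_scene.png

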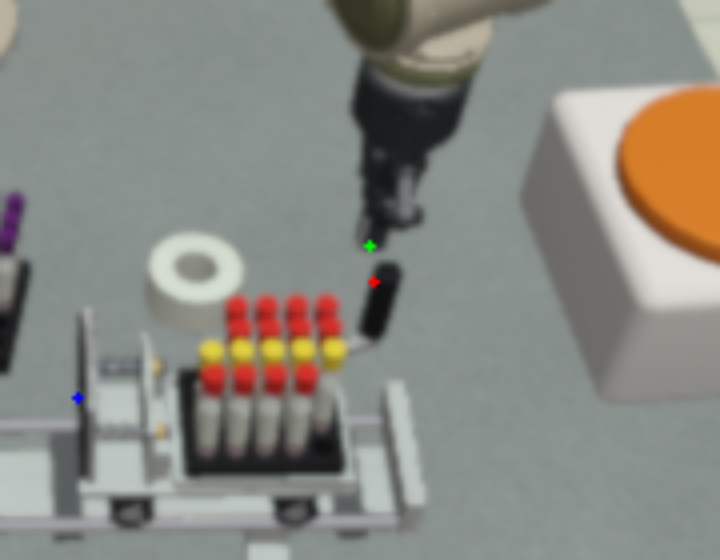

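View pics/k_side.png

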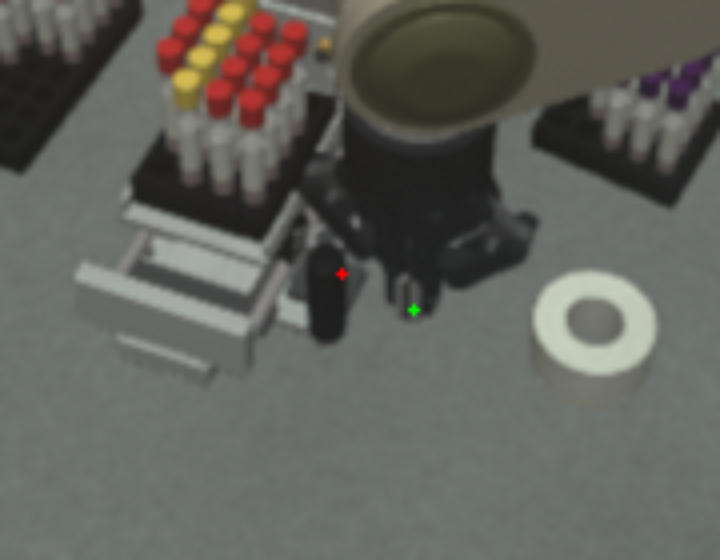

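```bash
cat > trk.py <<'E'
from h import *
from scipy.spatial import cKDTree
import sys
def cloud(p):
    dd=p["depth"]; v,u=np.nonzero(dd>0); C=np.linalg.inv(p["camera_matrix"])@np.stack([u,v,np.ones_like(u)])*dd[v,u]
    T=np.linalg.inv(p["world_to_cam"]); X=(T[:3,:3]@C).T+T[:3,3]; return np.c_[w2l(X),X[:,2]]
def shut(l,lo,hi):
    h=l[:,2]-.062+.05*l[:,0]; m=(abs(l[:,1])<.052)&(h>.045)&(h<.158)&(l[:,0]>lo)&(l[:,0]<hi); return np.c_[l[m,:2],h[m]]
def track(n="scene",g=None):
    p=env.get_image(n); q=shut(cloud(p),-.33,.34); t=cKDTree(q); r=shut(np.load(f"ref_{n}.npy"),-.3,-.09)
    S=np.arange(-.02,.45,.001); c=[np.minimum(t.query(r+[s,0,0])[0],.01).mean() for s in S]; i=int(np.argmin(c))
    pl=q[(q[:,2]>.09)&(q[:,2]<.12)]; 
    s=env.observe(); P=s["position"]
    f=S[i]
    if 0<i<len(S)-1: f+=.0005*(c[i-1]-c[i+1])/(c[i-1]-2*c[i]+c[i+1])
    print(n,"t",round(s["time_s"],3),"travel mm",round(f*1000,1),"cost",round(c[i]*1000,2),len(r),len(q),"tcp lane",(w2l(P)*1000).round(1),round(P[2],4),"F",(np.array(s["ft_force"])[:2]@np.c_[d,n]).round(2))
    return p
if __name__=="__main__":
    for n in sys.argv[1:]: track(n)
E
python3 trk.py scene side
```

```text
Traceback (most recent call last):
  File "trk.py", line 19, in <module>
    for n in sys.argv[1:]: track(n)
                           ~~~~~^^^
  File "trk.py", line 16, in track
    print(n,"t",round(s["time_s"],3),"travel mm",round(f*1000,1),"cost",round(c[i]*1000,2),len(r),len(q),"tcp lane",(w2l(P)*1000).round(1),round(P[2],4),"F",(np.array(s["ft_force"])[:2]@np.c_[d,n]).round(2))
                                                                                                                                                                                          ~~~~~^^^^^
ValueError: special directives must be the first entry.
```

Request:
servo_tool(
  deltas="0 4 6 -6 0 0 0; 0 0 6 0 0 0 0; 0 0 0 0 0 0 0",
)

```text
time_s: 4.6
position: [0.4816, 0.3138, 0.1621]
tool_rot: [[0.103, 0.995, 0.002], [0.995, -0.103, 0.001], [0.001, 0.002, -1.0]]
ft_force: [-0.5, -0.2, 0.1]
grip_width: 0.0
gripper_force: 0.0
```

```bash
sed -i 's/np.c_\[d,n\]/np.c_[d,np.array([-d[1],d[0]])]/' trk.py; python3 trk.py scene side
```

```text
scene t 4.65 travel mm -0.0 cost 2.17 2189 2190 tcp lane [-328.  -131.5] 0.1616 F [0.17 0.15]
side t 4.7 travel mm -0.0 cost 2.75 2698 2265 tcp lane [-328.1 -131.9] 0.1613 F [0.05 0.44]
```

Request:
servo_tool(
  deltas="0 0 20 0 0 0 0; 0 0 20 0 0 0 0; 0 0 14 0 0 0 0; 0 -27 -31 0 0 0 0; 0 -41 -3 0 0 0 0; 0 -41 -2 1 0 0 0; 0 -41 -1 2 0 0 0; 0 -41 0 3 0 0 0",
)

```text
time_s: 5.37
position: [0.4765, 0.1214, 0.1552]
tool_rot: [[0.101, 0.995, 0.0], [0.995, -0.101, -0.0], [-0.0, 0.0, -1.0]]
ft_force: [0.3, -0.7, 0.8]
grip_width: -0.0002
gripper_force: 0.0
```

```bash
python3 trk.py scene
```

```text
scene t 5.417 travel mm 53.9 cost 2.64 2189 2207 tcp lane [-130.3 -115.5] 0.1545 F [2.74 3.87]
```

Request:
servo_tool(
  deltas="0 -41.3 0 5 0 0 0; 0 -41.3 0 5 0 0 0; 0 -41.3 0 5 0 0 0; 0 -41.3 0 5 0 0 0; 0 -41.3 0 4 0 0 0",
)

```text
time_s: 5.83
position: [0.4556, -0.0841, 0.1309]
tool_rot: [[0.102, 0.995, -0.0], [0.995, -0.102, 0.0], [0.0, -0.0, -1.0]]
ft_force: [1.6, -0.6, 0.5]
grip_width: 0.0001
gripper_force: 0.0
```

```bash
python3 trk.py scene
```

```text
scene t 5.883 travel mm 130.8 cost 2.98 2189 2198 tcp lane [  76.9 -114.5] 0.1303 F [6.04 2.61]
```

Request:
servo_tool(
  deltas="0 -13 29 0 0 0 0; 0 -13 29 0 0 0 0; 0 -13 29 0 0 0 0; 0 -13 27 0 0 0 0",
)

```text
time_s: 6.22
position: [0.5657, -0.1466, 0.1311]
tool_rot: [[0.103, 0.995, 0.0], [0.995, -0.103, 0.0], [0.0, 0.0, -1.0]]
ft_force: [0.2, -0.1, -1.3]
grip_width: -0.0002
gripper_force: 0.0
```

```bash
python3 trk.py scene
```

```text
scene t 6.267 travel mm 200.8 cost 3.13 2189 2338 tcp lane [123.7   4.7] 0.1309 F [ 3.01 -1.3 ]
```

Request:
servo_tool(
  deltas="0 -12 -1 0 0 0 0; 0 -13 -1 0 0 0 0; 0 -13 0 0 0 0 0; 0 -12.5 0 0 0 0 0; 0 -12 0 0 0 0 0; 0 -11 0 0 0 0 0",
)

```text
time_s: 6.77
position: [0.5548, -0.22, 0.1313]
tool_rot: [[0.102, 0.995, 0.0], [0.995, -0.102, -0.0], [-0.0, 0.0, -1.0]]
ft_force: [0.0, 0.8, 0.8]
grip_width: -0.0001
gripper_force: 0.0
```

Request:
servo_tool(
  deltas="0 -9.5 0 0 0 0 0; 0 -8 0 0 0 0 0; 0 -6.5 0 0 0 0 0; 0 -5 0 0 0 0 0; 0 -3.5 0 0 0 0 0; 0 -2 0 0 0 0 0; 0 -1 0 0 0 0 0; 0 0 0 0 0 0 0",
)

```text
time_s: 7.43
position: [0.5517, -0.2538, 0.131]
tool_rot: [[0.102, 0.995, -0.0], [0.995, -0.102, 0.0], [0.0, -0.0, -1.0]]
ft_force: [-0.1, -0.3, -0.6]
grip_width: 0.0
gripper_force: 0.0
```

Run:
```python
from trk import *
p=track("scene"); a=p["img"][150:290,110:310]; cv2.imwrite("pics/hold.png",cv2.resize(a,None,fx=4,fy=4)[:,:,::-1]); track("scene")
```

```text
scene t 7.483 travel mm 321.0 cost 3.37 2189 2519 tcp lane [229.1  -2. ] 0.131 F [-0.04 -0.31]
scene t 7.533 travel mm 320.4 cost 3.38 2189 2512 tcp lane [229.1  -1.9] 0.131 F [ 0.87 -0.12]
```

View pics/hold.png

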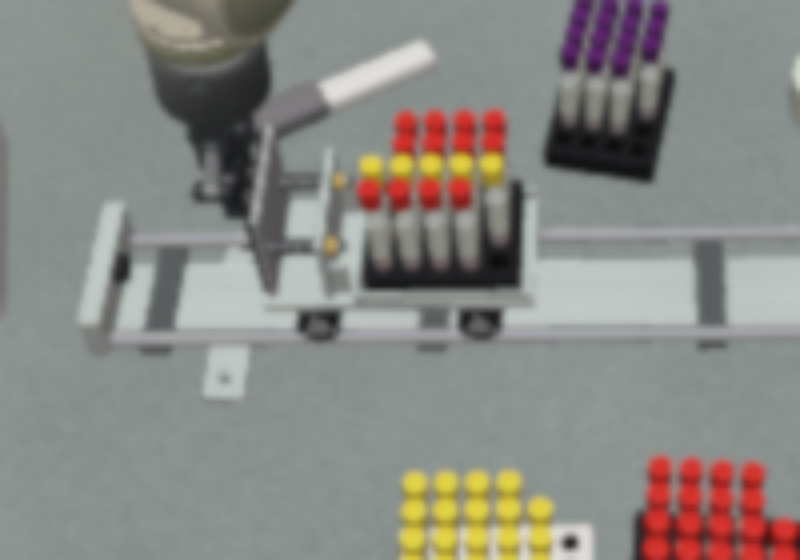

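Request:
servo_tool(
  deltas="0 0 0 0 0 0 0; 0 0 0 0 0 0 0; 0 0 0 0 0 0 0; 0 0 0 0 0 0 0; 0 0 0 0 0 0 0; 0 0 0 0 0 0 0; 0 0 0 0 0 0 0",
)

```text
time_s: 8.12
position: [0.5517, -0.2539, 0.1311]
tool_rot: [[0.102, 0.995, 0.0], [0.995, -0.102, -0.0], [-0.0, 0.0, -1.0]]
ft_force: [0.2, -0.3, 0.2]
grip_width: 0.0002
gripper_force: 0.0
```

Request:
servo_tool(
  deltas="0 0 0 0 0 0 0; 0 0 0 0 0 0 0; 0 0 0 0 0 0 0; 0 0 0 0 0 0 0; 0 -0.5 0 0 0 0 0; 0 -1 0 0 0 0 0; 0 -1.5 0 0 0 0 0; 0 -2 0 0 0 0 0",
)

```text
time_s: 8.78
position: [0.5512, -0.259, 0.131]
tool_rot: [[0.102, 0.995, -0.0], [0.995, -0.102, 0.0], [0.0, -0.0, -1.0]]
ft_force: [-0.2, -1.1, -0.2]
grip_width: 0.0001
gripper_force: 0.0
```

Request:
servo_tool(
  deltas="0 -2.5 0 0 0 0 0; 0 -2.5 0 0 0 0 0; 0 -2.5 0 0 0 0 0; 0 -2.5 0 0 0 0 0; 0 -2.5 0 0 0 0 0; 0 -2.5 0 0 0 0 0; 0 -2.5 0 0 0 0 0; 0 -2.5 0 0 0 0 0",
)

```text
time_s: 9.45
position: [0.5491, -0.279, 0.131]
tool_rot: [[0.102, 0.995, -0.0], [0.995, -0.102, 0.0], [0.0, -0.0, -1.0]]
ft_force: [-0.4, -0.3, 0.0]
grip_width: -0.0003
gripper_force: 0.0
```

Request:
servo_tool(
  deltas="0 -2.5 0 0 0 0 0; 0 -2.5 0 0 0 0 0; 0 -2.5 0 0 0 0 0; 0 -2.5 0 0 0 0 0; 0 -2.5 0 0 0 0 0; 0 -2.5 0 0 0 0 0; 0 -2.5 0 0 0 0 0; 0 -2.5 0 0 0 0 0",
)

```text
time_s: 10.12
position: [0.5471, -0.2989, 0.131]
tool_rot: [[0.102, 0.995, 0.0], [0.995, -0.102, -0.0], [-0.0, 0.0, -1.0]]
ft_force: [0.3, -0.7, 0.9]
grip_width: 0.0003
gripper_force: 0.0
```

Request:
servo_tool(
  deltas="0 -2.5 0 0 0 0 0; 0 -2.5 0 0 0 0 0; 0 -2.5 0 0 0 0 0; 0 -2.5 0 0 0 0 0; 0 -2.5 0 0 0 0 0; 0 -2.5 0 0 0 0 0; 0 -2.5 0 0 0 0 0; 0 -2.5 0 0 0 0 0",
)

```text
time_s: 10.78
position: [0.545, -0.3188, 0.131]
tool_rot: [[0.102, 0.995, -0.0], [0.995, -0.102, 0.0], [0.0, -0.0, -1.0]]
ft_force: [-0.7, -0.4, -0.9]
grip_width: 0.0
gripper_force: 0.0
```

Request:
servo_tool(
  deltas="0 -2.5 0 0 0 0 0; 0 -2.5 0 0 0 0 0; 0 -2.5 0 0 0 0 0; 0 -2.5 0 0 0 0 0; 0 -2 0 0 0 0 0; 0 -2 0 0 0 0 0; 0 -1.5 0 0 0 0 0; 0 -1 0 0 0 0 0",
)

```text
time_s: 11.45
position: [0.5434, -0.3352, 0.131]
tool_rot: [[0.102, 0.995, 0.0], [0.995, -0.102, -0.0], [-0.0, 0.0, -1.0]]
ft_force: [-0.1, -0.4, -1.2]
grip_width: 0.0001
gripper_force: 0.0
```

```bash
python3 trk.py scene
```

```text
scene t 11.5 travel mm 402.7 cost 3.58 2189 2610 tcp lane [311.2  -1.8] 0.131 F [ 0.84 -0.1 ]
```

Request:
servo_tool(
  deltas="0 -1.5 0 0 0 0 0; 0 -1.5 0 0 0 0 0; 0 -1.5 0 0 0 0 0; 0 -1.5 0 0 0 0 0; 0 -1.5 0 0 0 0 0; 0 -1.5 0 0 0 0 0; 0 -1.5 0 0 0 0 0; 0 -1.5 0 0 0 0 0",
)

```text
time_s: 12.17
position: [0.5421, -0.3471, 0.131]
tool_rot: [[0.102, 0.995, -0.0], [0.995, -0.102, 0.0], [0.0, -0.0, -1.0]]
ft_force: [0.3, -0.0, -0.1]
grip_width: -0.0002
gripper_force: 0.2
```

Request:
servo_tool(
  deltas="0 -1.5 0 0 0 0 0; 0 -1.5 0 0 0 0 0; 0 -1.5 0 0 0 0 0; 0 -1.5 0 0 0 0 0; 0 -1.5 0 0 0 0 0; 0 -1.5 0 0 0 0 0; 0 -1.5 0 0 0 0 0; 0 -1.5 0 0 0 0 0",
)

```text
time_s: 12.83
position: [0.541, -0.359, 0.131]
tool_rot: [[0.102, 0.995, 0.0], [0.995, -0.102, 0.0], [0.0, 0.0, -1.0]]
ft_force: [-0.2, -0.1, 0.3]
grip_width: -0.0001
gripper_force: 0.0
```

Request:
servo_tool(
  deltas="0 -1.5 0 0 0 0 0; 0 -1.5 0 0 0 0 0; 0 -1.5 0 0 0 0 0; 0 -1.5 0 0 0 0 0; 0 -1.5 0 0 0 0 0; 0 -1.5 0 0 0 0 0; 0 -1.5 0 0 0 0 0; 0 -1.5 0 0 0 0 0",
)

```text
time_s: 13.5
position: [0.5397, -0.3709, 0.131]
tool_rot: [[0.102, 0.995, 0.0], [0.995, -0.102, 0.0], [0.0, 0.0, -1.0]]
ft_force: [0.3, -0.6, -0.4]
grip_width: 0.0003
gripper_force: 0.0
```

Run:
```python
from trk import *
p=track("scene"); a=p["img"][150:290,80:280]; cv2.imwrite("pics/end1.png",cv2.resize(a,None,fx=4,fy=4)[:,:,::-1])
```

```text
scene t 13.55 travel mm 425.7 cost 3.56 2189 2618 tcp lane [347.3  -1.7] 0.131 F [-0.07 -1.13]
```

View pics/end1.png

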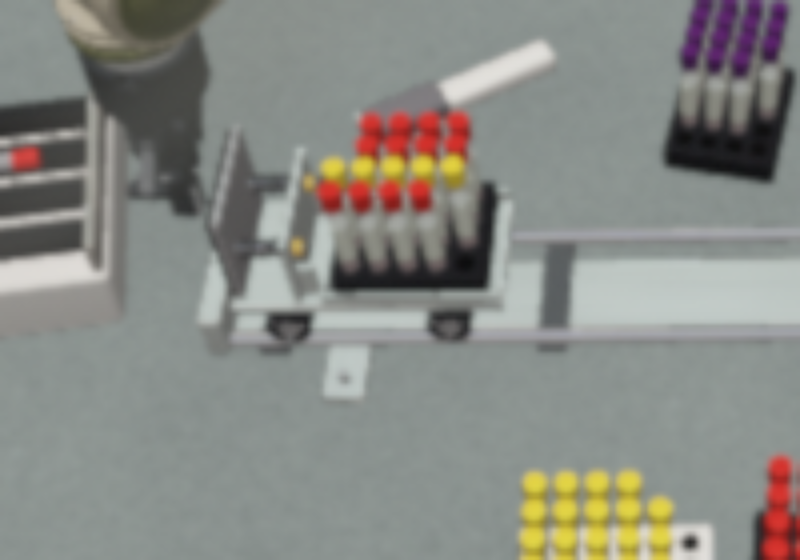

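Request:
servo_tool(
  deltas="0 -3 0 0 0 0 0; 0 -3 0 -8 0 0 0; 0 -2 0 -20 0 0 0; 0 0 0 -25 0 0 0; 0 0 0 -25 0 0 0; 0 0 0 -15 0 0 0; 0 0 0 0 0 0 0; 0 0 0 0 0 0 0",
)

```text
time_s: 14.22
position: [0.539, -0.379, 0.2248]
tool_rot: [[0.102, 0.995, 0.001], [0.995, -0.102, -0.001], [-0.001, 0.001, -1.0]]
ft_force: [0.6, -0.1, -0.6]
grip_width: -0.0001
gripper_force: 0.0
```

Run:
```python
from trk import *
p=track("scene"); track("scene"); cv2.imwrite("pics/end2.png",p["img"][:,:,::-1])
```

```text
scene t 14.267 travel mm 425.2 cost 3.58 2189 2525 tcp lane [354.8  -1.9] 0.2235 F [0.38 0.83]
scene t 14.317 travel mm 425.8 cost 3.6 2189 2522 tcp lane [354.7  -2. ] 0.2229 F [ 0.57 -0.01]
```

View pics/end2.png

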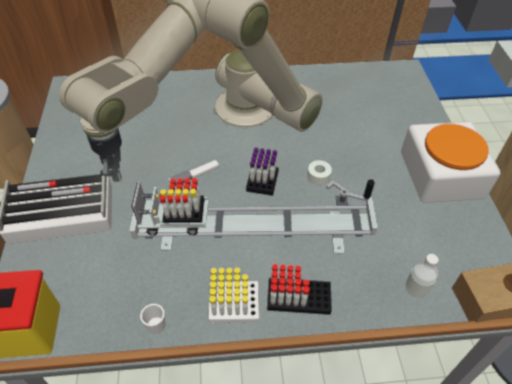

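The shuttle rests against the lower stop (plate at about (137,203)). The latch is open (knob at (369,188)), the racks, reader and roll are where they were, and the gripper is clear.

```bash
python3 -c "
from rig import env
print(env.close_job())"
```

```text
the job is handed in; nothing more can be done
None
```

The job is handed in: the latch is open, and the shuttle ran freely past half way, was caught and held still at about 0.32 m for just over a second, then eased onto the lower stop and left at rest with the gripper clear. The buffer's compression was not measured directly; wrist readings at the end of each move stayed near the noise. The racks, code reader and label roll look undisturbed in the final picture.

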